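Lock the layer plate over the lower sleeves and stand the upper tier on it

TASK

Pack the sleeve carrier: lay the aluminium layer plate, grip fin up, over the two sleeves already in the carrier, with its plain back edge tucked under the two lugs at the back and its notched front edge pressed down until the sprung catch has snapped over it. Then stand the two loose sleeves of the same size upright on the plate, one flat in the bay on each side of the fin. Leave everything else on the bench where it is, let go and stay clear.

Things in the scene. Friction and masses are not known exactly. Their poses are not given: they have to be found in the camera images.
- carrier: Two-tier sleeve carrier, grey steel, fixed. Origin: centre of its underside; +x to its back (lugs), -x to its front (catch), y left, z up. Base x -77..73, y -116..116, top z = 8 mm, with 5 mm strips round two bays (3 to 4 mm play). Lower sleeves' tops: z = 77 mm. Locked, the plate's underside lies there, its axes parallel to the carrier's, its origin at x 0 to 1.5 mm, y within 4 mm
- carrier_lug_left (a point): Lug on the left back corner post: middle of its front lower edge, at x = 41.5, y = 95.5, z = 86 mm in the carrier's frame. The lug reaches over x 41.5..64, y 80.5..110.5 mm, underside z = 86, top 94 mm: 4 mm over the locked plate's upper face. The post has a side cheek, inner face at y = 107.5 mm, x 34..64 mm, leaving 4 mm beside the plate
- carrier_lug_right (a point): The mirror image of carrier_lug_left, on the right back corner post, at x = 41.5, y = -95.5, z = 86 mm in the carrier's frame
- carrier_back_stop (a point): Middle of the line along which the two back posts (front faces at x = 58.5 mm) stop the plate's back edge: x = 58.5, y = 0, z = 77 mm in the carrier's frame
- catch_bolt (a joint): Sprung catch at the carrier's front: slide in m, 0 = fully out, grows (to 0.010) as it is pushed to the front. The plate's edge, pressed down on its bevel, drives it back about 5 mm; then it springs out over the notch. Spring 1.6 N plus 0.25 N per mm: it takes some 4 to 8 N down at the plate's front edge, 10 to 20 N at the fin; then the plate stops on the sleeves
- carrier_catch_nose (a point): Tip of the catch's nose when fully out: x = -46.5, y = 0, z = 84 mm in the carrier's frame. Nose 24 mm wide, underside flat at z = 84, front blunt for 2 mm, top bevelled 30 degrees off the vertical, rising to the front up to z = 99 mm. Its stand fills x -72..-60.5, y -28..28 mm up to z = 100 mm; the pull pin sticks out to x = -102 mm
- layer_plate: Layer plate, grey aluminium, 0.3 kg, 114 (x) by 207 (y) by 5 mm, starts flat on the bench, fin up. Origin: centre of its underside; +x to the plain back edge (x = 57 mm), -x to the front edge (x = -57 mm), z up. Upper face z = 5 mm. Lips up to z = 10 mm border a bay for a sleeve (4 mm play) on each side of the fin; they leave the back edge's corners free for the lugs
- plate_grip (a point): Point to grip: the middle of the upright fin, 29 mm above the plate's underside. Fin 8 mm thick (plate's y), 60 mm long (plate's x), up to z = 46 mm; the fingers close along the plate's y
- plate_notch (a point): Middle of the catch's notch (36 mm wide, 5 mm deep) in the plate's front edge, at the upper face: x = -52, y = 0, z = 5 mm in the plate's frame
- plate_back_edge (a point): Middle of the plate's plain back edge, at the underside: x = 57, y = 0, z = 0 in the plate's frame
- plate_bay_left (a point): Centre of the plate's left bay, on its upper face, where a sleeve's lower end goes: x = 0, y = 52.5, z = 5 mm in the plate's frame. Lips stand 48 mm before and behind and 100.5 mm from the plate's middle
- plate_bay_right (a point): Centre of the plate's right bay, on its upper face: x = 0, y = -52.5, z = 5 mm in the plate's frame
- lower_left: turned aluminium sleeve (open tube with cross holes), 88 mm outside, wall about 5 mm, 69 mm high, 0.12 kg, loose in the carrier's left bay (centre x = 0, y = 52.5, z = 8 mm in the carrier's frame). Origin: centre of its lower end, z up along its axis
- lower_right: turned aluminium sleeve (open tube with cross holes), 88 mm outside, wall about 5 mm, 69 mm high, 0.12 kg, loose in the carrier's right bay (centre x = 0, y = -52.5, z = 8 mm in the carrier's frame). Origin: centre of its lower end, z up along its axis
- upper_a: One of the two loose sleeves standing on the bench: turned aluminium sleeve (open tube with cross holes), 88 mm outside, wall about 5 mm, 69 mm high, 0.12 kg; grip it by the wall. Origin: centre of its lower end, z up along its axis
- upper_b: The other loose sleeve standing on the bench, the same in every way
- tape_measure: Bystander: tape measure, 35 x 72 x 62 mm. Origin: centre of its underside
- parallel_block: Bystander: ground steel bar, 25 x 90 x 28 mm. Origin: centre of its underside
- paste_tin: Bystander: round tin, 70 mm across, 37 mm high. Origin: centre of its underside

How it is judged:
By the outcome, as a careful person would: the job done as asked, in the order asked, and still so for the second after the job is handed in, with the robot touching nothing.
It also fails if it takes over 72 s, if anything falls off the work surface, if the arm or the gripper's body presses on something with over 40 N, if the wrist force passes 120 N, or if a joint passes its speed limit or range.

ROBOT

A 7-joint arm with a two-finger parallel gripper is mounted at the origin on the work surface; the furniture and walls round the work are solid. World frame = base frame: x ahead of the robot, y to its left, z up, the work surface at z = 0. Lengths are in m, angles in rad, forces in N, time in s.
With the tool pointing down it reaches from about 0.425 to 0.925 m from the base axis. Payload 6.8 kg.
Tool frame: the origin (TCP) lies midway between the tips of the shut fingers; the grasp point (between the pads) lies 19 mm behind it; z points along the fingers, y is the line along which they close (so a half turn about z gives the same grasp; the last joint's range is limited). The gripper opens to 85 mm and grips with 20 to 120 N. Pads are 22 mm wide; open, the fingers measure 114 mm over their backs; the gripper's body (76 mm by 85 mm) begins 54 mm behind the grasp point. The pads swing forward as they close: fully open they stand 13 mm farther back than shut.
Start: joints at [1.075, 0.477, 0.022, 1.555, -0.011, 1.109, -0.083], TCP at [0.255, -0.625, 0.194] pointing down, gripper open.
Joint ranges: [-2.96, 2.96], [-0.34, 2.1], [-1.41, 1.46], [0.24, 2.44], [-1.37, 4.51], [0.17, 1.92], [-2.96, 2.96]. Speed limits (rad/s): [2.39, 2.39, 3.14, 3.14, 3.14, 3.14, 3.14].

INTERFACE

Orientations are given as a unit quaternion [w, x, y, z].
In Python, from station import * gives the robot as it stands.
- The arm moves only by the shell command python3 -m creep 'ROWS' [FORCE]. ROWS is JSON, a list of rows, each a list of 7 numbers: the gripper command: -1 is shut, 1 is fully open, values between are in proportion, then the shift along the world's x, y, z in mm, then the turn, a rotation vector about the world's x, y, z in rad. A call has 1 to 5 rows; each row shifts and turns the commanded pose from where the row before left it; what a row does not reach is not made up. A row lasts 1/8 s, in which the tool goes at most 62.5 mm and 10.7 degrees, less where a joint would pass 70% of its speed; a pose out of reach is approached as far as the arm can. A call is refused whole if a number of a shift passes 62.5 or a number of a turn 0.188, either way. A call with a gripper value outside its range is refused whole. The fingers move at their own pace and stop on an object; FORCE is the grip in N (left out, the last holds). Time passes only in rows, so rows that do not move let the fingers close. It gives the time, the measured TCP pose, the force, the opening and the grip force at its end, in the units of the state.
- get_obs(): the state, without advancing time (a new reading comes with each control period).
- read_camera(name): name is "side" or "top"; returns (picture, depth): 480x640x3 uint8, red, green, blue; 480x640 float32, m along the optical axis (not along the pixel's ray), 0 where there is no reading.
- camera_params(name): a dict with "intrinsics" (3x3 intrinsics, pixels), "k1" (the pictures are not rectified: a ray, as slopes to the right and down, at radius r is drawn at 1 + k1 r^2 times it, then the intrinsics apply), "cam_to_world" (4x4, takes a point from camera to world coordinates). Camera axes: x right, y up, looking along -z (the intrinsics and any distortion apply to the point x, -y, -z); pixel columns grow to the right and rows downward; lengths in m; the calibration is good to about 2 mm. A picture is of the moment at which its call begins. camera_params takes no time and is no camera call.
- hand_in(): hands the job in; it is judged then, once.
The state is a dict: "t": time; "q": joint angles; "joint_vel": joint speeds; "joint_torque": joint torques, N m; "eef_pos": TCP position; "tool_rot": TCP orientation; "contact_force": force on the tool from outside, world axes, zero at the start; "torque": the same for the moment, N m; "gripper_width": opening from 0.0 (shut) to 1.0 (fully open); "grasp_force": force on a finger pad.
Only numpy, scipy, OpenCV 4.12 (cv2) and the standard library are available. Lean on these libraries where they do the work, as an engineer would, in place of code of your own. Each camera call takes 0.05 s, during which the arm holds its last target. There are 200 camera calls.

## Working session

There is one attempt and no reset: what is moved stays moved. The work goes in short steps, Python scripts to look and compute and a shell command to move; the robot and the scene stay as the last step left them, time stands still between calls to the robot, and variables do not carry over. Pictures are saved under pics/ and viewed, at most 10 in all, crops included, and the job is handed in when it is done.

```bash
mkdir -p pics; ls; cat > h.py <<'E'
from station import *
import numpy as np, cv2, sys
def snap(n):
    im,d=read_camera(n); np.savez('pics/%s.npz'%n,im=im,d=d); return im,d
def load(n):
    z=np.load('pics/%s.npz'%n); return z['im'],z['d']
def cloud(n,d):
    p=camera_params(n);K=np.array(p['intrinsics']);k1=p['k1'];T=np.array(p['cam_to_world'])
    v,u=np.mgrid[0:480,0:640].astype(float)
    pts=np.stack([u.ravel(),v.ravel()],1)[:,None]
    xy=cv2.undistortPoints(pts,K,np.array([k1,0,0,0.]))[:,0]
    X=xy[:,0].reshape(480,640)*d;Y=xy[:,1].reshape(480,640)*d
    P=np.stack([X,-Y,-d],-1)@T[:3,:3].T+T[:3,3]
    P[d==0]=np.nan
    return P
E
python3 - <<'E'
from h import *
for n in ('top','side'):
    im,d=snap(n); cv2.imwrite(f'pics/{n}0.png',im[:,:,::-1]); print(n,camera_params(n)['cam_to_world'],camera_params(n)['k1'],camera_params(n)['intrinsics'])
print(get_obs())
E
```

```text
pics
top [[ 0.00712622  0.99437821 -0.10564659  0.48765682]
 [-0.99962376  0.00988225  0.02558684  0.00485025]
 [ 0.02648703  0.10542451  0.9940745   0.9429191 ]
 [ 0.          0.          0.          1.        ]] -0.0986782572842413 [[439.55683181   0.         314.39697038]
 [  0.         439.55683181 239.35365291]
 [  0.           0.           1.        ]]
side [[ 0.9975714  -0.04538463  0.05283509  0.60411522]
 [ 0.06783173  0.46077547 -0.8849208  -0.90311217]
 [ 0.01581669  0.88635557  0.46273494  0.54366773]
 [ 0.          0.          0.          1.        ]] -0.08327512758300425 [[508.74452196   0.         314.11304905]
 [  0.         508.74452196 235.81731191]
 [  0.           0.           1.        ]]
{'t': 0.1, 'q': array([ 1.07489419,  0.47773685,  0.02231608,  1.55634856, -0.01150635,
        1.10931455, -0.08307138]), 'joint_vel': array([-0.00038249, -0.00068414,  0.00052174, -0.00176435,  0.00072413,
       -0.00189765, -0.00215066]), 'joint_torque': array([ 3.62071478e-03, -5.97757888e+01,  1.61310408e+00, -2.81954473e+01,
        1.27724488e-02,  5.00619295e-03, -2.54848072e-05]), 'eef_pos': array([ 0.25502926, -0.62431721,  0.19301116]), 'tool_rot': array([-8.12378011e-04,  9.81252974e-01,  1.92722328e-01, -2.13067653e-04]), 'contact_force': array([-0.88943484, -0.03633147, -0.00801932]), 'torque': array([-0.00016955,  0.00667135, -0.00090685]), 'grasp_force': 0.0, 'gripper_width': 0.9974277580462771}
```

View pics/top0.png

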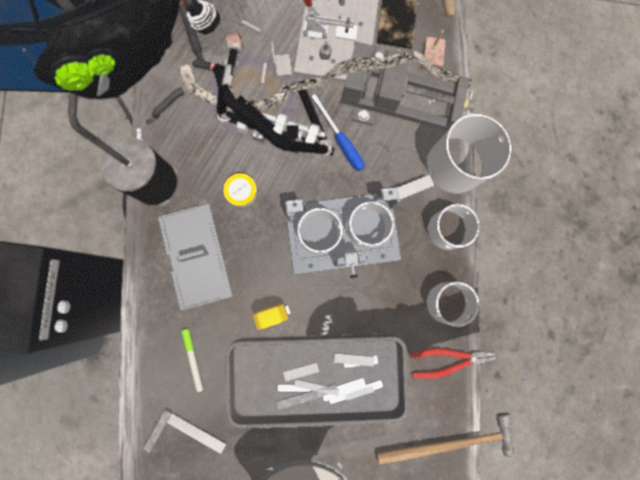

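View pics/side0.png

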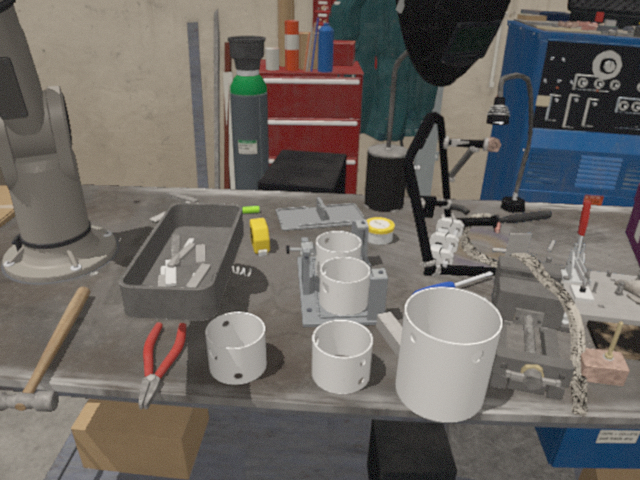

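The top view shows the plate at (195,257) with its notch on the left at (168,262), and the carrier at (345,235) with its lugs at the top (world +x). The two loose sleeves are at (454,228) and (453,303), next to a larger decoy tube at (470,152).

```bash
cat >> h.py <<'E'
from scipy.optimize import least_squares
def circ(xy,r=None):
    c=np.median(xy,0)
    f=lambda p: np.hypot(xy[:,0]-p[0],xy[:,1]-p[1])-p[2]
    s=least_squares(f,[*c,.0415],loss='soft_l1',f_scale=.001); return s.x
def ring(P,u0,u1,v0,v1,za,zb):
    q=P[v0:v1,u0:u1].reshape(-1,3); q=q[(q[:,2]>za)&(q[:,2]<zb)]; return q
E
python3 - <<'E'
from h import *
im,d=load('top');P=cloud('top',d)
for nm,b,z in (('b1',(425,485,200,255),(.062,.075)),('b2',(420,485,277,330),(.062,.075)),('lowL',(290,347,203,256),(.072,.082)),('lowR',(346,398,196,250),(.072,.082))):
    q=ring(P,*b,*z); print(nm,len(q),np.round(circ(q[:,:2])*1000,1),np.round(np.median(q[:,2])*1000,1))
q=ring(P,150,240,195,315,.002,.02)
import cv2
r=cv2.minAreaRect((q[:,:2]*1000).astype(np.float32)); print('plate',len(q),r)
q=ring(P,150,240,195,315,.03,.06); print('fin',len(q),q.mean(0)*1000,q.min(0),q.max(0))
r=cv2.minAreaRect((q[:,:2]*1000).astype(np.float32)); print(r)
q=ring(P,280,405,185,275,.004,.012)
r=cv2.minAreaRect((q[:,:2]*1000).astype(np.float32)); print('base',len(q),r,np.median(q[:,2]))
q=ring(P,280,405,180,210,.088,.1); print('lugs',[ (q[s].mean(0)*1000,q[s].min(0),q[s].max(0)) for s in (q[:,1]>-.0,q[:,1]<-.0) if s.any()])
q=ring(P,340,362,245,275,.09,.12); print('catch',len(q),q.mean(0)*1000 if len(q) else 0)
for (u,v) in ((240,189),(270,317),(412,187),(320,300),(470,152)): print(u,v,P[v,u])
c1=cv2.resize(im[180:280,275:410],None,fx=5.5,fy=5.5,interpolation=cv2.INTER_CUBIC)
cv2.imwrite('pics/c1.png',c1[:,:,::-1])
c2=cv2.resize(im[195:315,145:245],None,fx=5,fy=5,interpolation=cv2.INTER_CUBIC)
cv2.imwrite('pics/c2.png',c2[:,:,::-1])
E
```

```text
b1 218 [ 612.7 -312.    43. ] 67.0
b2 227 [ 452.8 -305.9   42.8] 67.0
lowL 168 [598.7 -27.8  42.7] 75.6
lowR 191 [ 613.2 -131.4   43. ] 75.6
plate 4533 ((554.0673217773438, 239.35671997070312), (256.5971374511719, 195.68443298339844), 1.0423307418823242)
fin 338 [617.25892055 220.28697143  39.96488259] [0.53653016 0.1397075  0.03015923] [0.67657272 0.32986204 0.05920939]
((606.4208374023438, 234.4417266845703), (139.37648010253906, 190.12559509277344), 0.3763500154018402)
base 5208 ((604.0361328125, -92.57577514648438), (151.94248962402344, 257.7742614746094), 8.227399826049805) 0.007023902872865251
lugs [(array([646.07710027,  22.8573632 ,  93.00997805]), array([0.63690195, 0.00769507, 0.08913141]), array([0.65803686, 0.0393192 , 0.09782977])), (array([ 670.15627861, -167.83242758,   92.83531911]), array([ 0.65495524, -0.18643767,  0.08815459]), array([ 0.68460634, -0.15046011,  0.09956708]))]
catch 231 [540.42452644 -87.34573637  96.37135028]
240 189 [0.68856162 0.13838772 0.03724225]
270 317 [0.42555408 0.06920156 0.0603851 ]
412 187 [ 0.7001599  -0.22769293  0.02740661]
320 300 [ 0.45795483 -0.03234254 -0.00125058]
470 152 [ 0.79175386 -0.372322   -0.00438732]
```

View pics/c1.png

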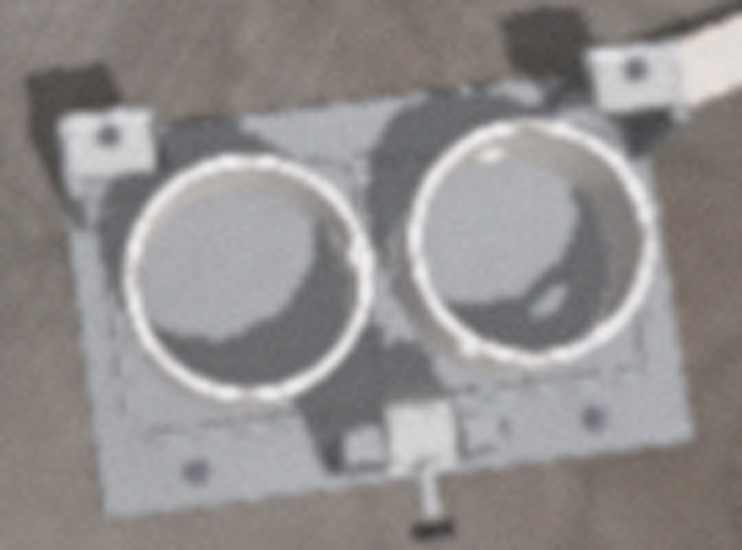

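View pics/c2.png

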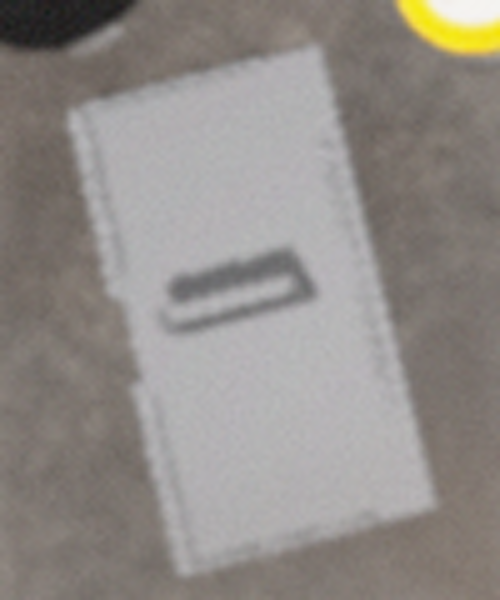

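The crops show the carrier's lugs at crop (108,145) and (635,78), with the catch at (420,435). The plate's corners are at crop (70,108), (322,45), (437,508) and (182,575), and its notch is on the left edge at (127,340). I'll convert these to world positions.

```bash
cat >> h.py <<'E'
def pix2w(n,uv,z):
    p=camera_params(n);K=np.array(p['intrinsics']);T=np.array(p['cam_to_world'])
    xy=cv2.undistortPoints(np.array(uv,float)[:,None],K,np.array([p['k1'],0,0,0.]))[:,0]
    D=np.c_[xy[:,0],-xy[:,1],-np.ones(len(xy))]@T[:3,:3].T
    return (T[:3,3]+D*((z-T[2,3])/D[:,2])[:,None])*1000
E
python3 - <<'E'
from h import *
im,d=load('top');P=cloud('top',d)
c=np.array([[70,108],[322,45],[437,508],[182,575]])/5.+[145-.4,195-.4]
w=pix2w('top',c,.006);print(np.round(w,1),w.mean(0))
for a,b in ((0,1),(3,2),(0,3),(1,2)):
    v=w[b]-w[a];print(np.degrees(np.arctan2(v[1],v[0])),np.hypot(*v[:2]))
q=ring(P,170,215,240,268,.03,.06);r=cv2.minAreaRect((q[:,:2]*1000).astype(np.float32)); print('fin',len(q),r,q.mean(0))
# base edges and corners
c=np.array([[107,516],[692,438],[650,160],[72,220]])/5.5+[275-.4,180-.4]
w=pix2w('top',c,.008);print(np.round(w,1))
for a,b in ((0,1),(1,2),(3,0)):
    v=w[b]-w[a];print(np.degrees(np.arctan2(v[1],v[0])),np.hypot(*v[:2]))
# plate rect by depth
m=cv2.fillPoly(np.zeros((480,640),np.uint8),[np.array([[152,210],[208,198],[240,300],[180,318]])],1)>0
q=P[m&(P[...,2]>.0025)&(P[...,2]<.012)];r=cv2.minAreaRect((q[:,:2]*1000).astype(np.float32));print(len(q),r)
# side camera for sleeves
im,d=snap('side');Q=cloud('side',d)
for nm,x,y,z in (('b1',612,-312,(.06,.073)),('b2',453,-306,(.06,.073)),('lowL',599,-28,(.07,.08)),('lowR',613,-131,(.07,.08))):
    q=Q.reshape(-1,3);q=q[(np.hypot(q[:,0]-x/1e3,q[:,1]-y/1e3)<.052)&(q[:,2]>z[0])&(q[:,2]<z[1])];print(nm,len(q),circ(q[:,:2])*1000,q[:,2].max())
E
```

```text
[[634.3 318.3   6. ]
 [662.7 209.3   6. ]
 [464.6 154.2   6. ]
 [434.9 262.1   6. ]] [549.11869623 235.99609195   6.        ]
-75.36702073574034 112.67495393747696
-74.6313820592882 111.83223077121804
-164.23706629041803 207.12756096584195
-164.46645982379863 205.6768782009452
fin 142 ((548.5408325195312, 236.79136657714844), (8.874528884887695, 60.78498077392578), 15.046002388000488) [0.54831068 0.23528616 0.04259674]
[[ 513.9   23.4    8. ]
 [ 545.9 -204.5    8. ]
 [ 655.7 -189.2    8. ]
 [ 629.1   38.5    8. ]]
-82.0161374045364 230.11393359403368
7.905751902531076 110.91207357055923
-172.566412848196 116.15927830228463
3970 ((548.2899169921875, 235.97763061523438), (236.7234344482422, 120.92031860351562), 18.04884147644043)
b1 728 [ 612.67677701 -313.50172396   42.55905982] 0.07076146061858701
b2 698 [ 452.83764431 -308.14767852   42.96270665] 0.07127303889415548
lowL 364 [599.79134665 -28.83732435  42.82449294] 0.079644048087191
lowR 446 [ 614.01435211 -132.29491134   42.84732984] 0.07975229382581644
```

```bash
python3 -m creep '[[-0.3,32,54,10,0,0,0.096],[-0.3,32,54,10,0,0,0.096],[-0.3,32,54,10,0,0,0.096],[-0.3,33,54,10,0,0,0.096],[-0.3,33,54,10,0,0,0.096]]' 80; python3 -m creep '[[-0.3,33,54,10,0,0,0.096],[-0.3,11,60,0,0,0,0.096],[-0.3,11,60,0,0,0,0.096],[-0.3,11,60,0,0,0,0.096],[-0.3,11,60,0,0,0,0.096]]'; python3 -m creep '[[-0.3,11,60,0,0,0,0.096],[-0.3,11,60,0,0,0,0.096],[-0.3,11,60,-30,0,0,0.096],[-0.3,11,60,-30,0,0,0.096],[-0.3,10,57,-30,0,0,0.1]]'; cat >> h.py <<'E'
from scipy.spatial.transform import Rotation as R
def st():
    o=get_obs(); q=o['tool_rot']; r=R.from_quat([q[1],q[2],q[3],q[0]]); M=r.as_matrix()
    print('t',round(o['t'],2),'p',np.round(o['eef_pos']*1000,1),'yaw_y',round(np.degrees(np.arctan2(M[1,1],M[0,1])),2),'z',np.round(M[:,2],3),'q',np.round(o['q'],2),'F',np.round(o['contact_force'],1),'M',np.round(o['torque'],2),'w',round(o['gripper_width'],3),'g',round(o['grasp_force'],1)); return o,r
E
python3 -c "
from h import *; st()"
```

```text
t: 0.78
eef_pos: [0.4147, -0.3583, 0.2432]
tool_rot: [0.0, 0.907, 0.422, -0.0]
contact_force: [1.4, -0.6, 0.6]
gripper_width: 0.351
grasp_force: 0.0
t: 1.4
eef_pos: [0.4901, -0.0657, 0.2527]
tool_rot: [0.0, 0.78, 0.625, 0.0]
contact_force: [1.3, -0.2, 0.3]
gripper_width: 0.35
grasp_force: 0.0
t: 2.02
eef_pos: [0.5424, 0.2189, 0.1679]
tool_rot: [0.0, 0.608, 0.794, 0.0]
contact_force: [1.1, 0.0, 0.1]
gripper_width: 0.352
grasp_force: 0.0
t 2.02 p [542.4 218.9 167.9] yaw_y 15.1 z [ 0. -0. -1.] q [ 0.01  0.43 -0.64  1.77  0.3   1.04 -0.48] F [1.1 0.  0.1] M [-0.04 -0.04  0.02] w 0.352 g 0.0
```

```bash
python3 -m creep '[[-0.3,0,0,-45,0,0,0],[-0.3,0,0,-45,0,0,0],[-0.3,0,0,-40,0,0,0],[-0.3,0,0,-20,0,0,0],[-0.3,0,0,0,0,0,0]]'; python3 -m creep '[[-1,0,0,0,0,0,0],[-1,0,0,0,0,0,0],[-1,0,0,0,0,0,0],[-1,0,0,0,0,0,0]]' 90;python3 -c "
from h import *; st()"
```

```text
t: 2.65
eef_pos: [0.5413, 0.217, 0.0178]
tool_rot: [-0.001, 0.609, 0.793, -0.001]
contact_force: [0.1, 0.7, 0.4]
gripper_width: 0.35
grasp_force: 0.0
t: 3.15
eef_pos: [0.5424, 0.2175, 0.0193]
tool_rot: [0.0, 0.609, 0.793, 0.0]
contact_force: [0.6, 0.3, 0.4]
gripper_width: 0.001
grasp_force: 0.0
t 3.15 p [542.4 217.5  19.3] yaw_y 14.95 z [ 0.001  0.    -1.   ] q [-0.07  0.61 -0.55  1.88  0.45  0.77 -0.61] F [0.6 0.3 0.4] M [0.01 0.02 0.  ] w 0.001 g 0.0
```

```bash
python3 - <<'E'
from h import *
im,d=snap('side'); c=cv2.resize(im[170:260,240:400],None,fx=5,fy=5,interpolation=cv2.INTER_CUBIC)
cv2.imwrite('pics/s1.png',c[:,:,::-1])
im,d=snap('top');P=cloud('top',d);print(np.round(np.array([P[v,u] for u,v in((185,230),(220,290),(190,290))])*1000,1))
cv2.imwrite('pics/t1.png',cv2.resize(im[180:320,130:270],None,fx=4,fy=4)[:,:,::-1])
E
```

```text
[[587.9 222.8 140.4]
 [483.1  83.  525.1]
 [483.1 103.6 556.1]]
```

View pics/s1.png

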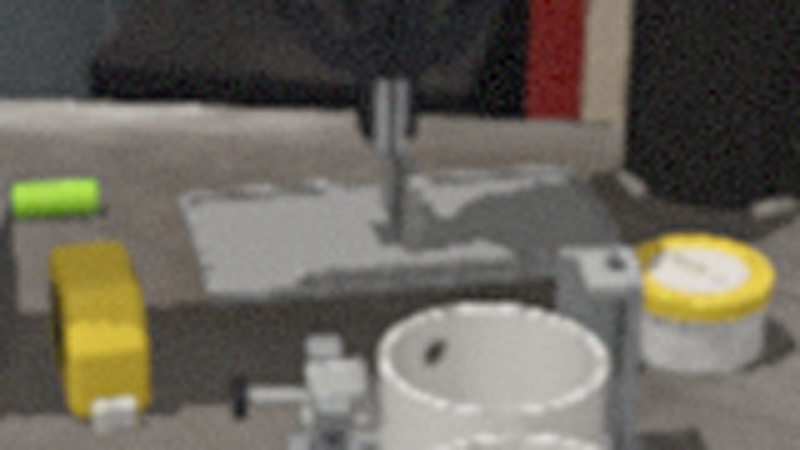

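The side view shows the fin edge-on at crop (395,200), with the finger pads apparently right above or behind it at (392,115). I'll check this by projecting known points.

```bash
python3 - <<'E'
from h import *
o,r=st()
p=camera_params('side');K=np.array(p['intrinsics']);T=np.array(p['cam_to_world'])
def proj(w):
    c=(np.array(w)/1000-T[:3,3])@T[:3,:3]; x=c[0]/-c[2];y=-c[1]/-c[2];s=1+p['k1']*(x*x+y*y)
    return (np.array([K[0,0]*x*s+K[0,2],K[1,1]*y*s+K[1,2]])-[240,170])*5
for w in ((542.4,217.5,19.3),(542.4,217.5,38),(548.4,236,5),(548.4,236,46),(556,207,5),(556,207,46)): print(w,np.round(proj(w)))
im,d=load('side');Q=cloud('side',d)
for u,v in ((392,100),(392,130),(396,170),(396,200),(396,225),(250,250),(470,190),(550,175),(190,195)): print(u,v,np.round(Q[170+v//5,240+u//5]*1000,1))
E
```

```text
t 3.25 p [542.2 217.4  19. ] yaw_y 14.95 z [ 0.  0. -1.] q [-0.07  0.61 -0.55  1.88  0.45  0.77 -0.61] F [ 0.8 -0.2 -0.2] M [-0.05  0.01  0.03] w -0.002 g 0.0
(542.4, 217.5, 19.3) [383. 217.]
(542.4, 217.5, 38) [384. 182.]
(548.4, 236, 5) [397. 228.]
(548.4, 236, 46) [399. 152.]
(556, 207, 5) [409. 254.]
(556, 207, 46) [411. 177.]
392 100 [545.1 206.4  85.6]
392 130 [545.1 212.1  67.8]
396 170 [546.8 233.8  37.5]
396 200 [547.3 231.5  22.4]
396 225 [nan nan nan]
250 250 [478.4 206.1   4. ]
470 190 [582.9 281.9   6.7]
550 175 [623.6 305.1   6.6]
190 195 [442.9 253.2  10.4]
```

```bash
python3 -m creep '[[-1,0,0,40,0,0,0],[-1,0,0,40,0,0,0],[-0.3,0,-40,0,0,0,0],[-0.3,0,-50,0,0,0,0],[-0.3,0,-40,0,0,0,0]]'; python3 - <<'E'
from h import *
o,r=st()
im,d=snap('side');Q=cloud('side',d); cv2.imwrite('pics/s2.png',cv2.resize(im[170:270,230:390],None,fx=5,fy=5)[:,:,::-1])
im,d=snap('top');P=cloud('top',d);cv2.imwrite('pics/t2.png',cv2.resize(im[180:320,130:270],None,fx=4,fy=4)[:,:,::-1])
for C in(P,Q):
    q=C.reshape(-1,3);q=q[(abs(q[:,0]-.55)<.045)&(abs(q[:,1]-.236)<.045)&(q[:,2]>.028)&(q[:,2]<.048)]
    if len(q)>10: print(len(q),cv2.minAreaRect((q[:,:2]*1000).astype(np.float32)),q.mean(0),q.min(0),q.max(0))
E
```

```text
t: 3.88
eef_pos: [0.5419, 0.0852, 0.0988]
tool_rot: [0.0, 0.609, 0.793, -0.0]
contact_force: [0.1, -1.0, 0.3]
gripper_width: 0.351
grasp_force: 0.0
t 3.88 p [541.9  85.2  98.8] yaw_y 14.9 z [ 0.    -0.001 -1.   ] q [ 0.21  0.45 -0.61  1.92  0.33  0.87 -0.31] F [ 0.1 -1.   0.3] M [ 0.01 -0.    0.01] w 0.351 g 0.0
61 ((543.9219970703125, 252.9453125), (8.3515043258667, 25.998804092407227), 17.43462371826172) [0.54329852 0.25280906 0.04270667] [0.53633102 0.24000581 0.0289438 ] [0.55019045 0.26597592 0.04721284]
81 ((550.4217529296875, 232.68309020996094), (9.403088569641113, 54.80546188354492), 16.75038719177246) [0.55118354 0.22678793 0.03997425] [0.54037596 0.20605222 0.02859855] [0.56044916 0.25827656 0.04799286]
```

View pics/t2.png

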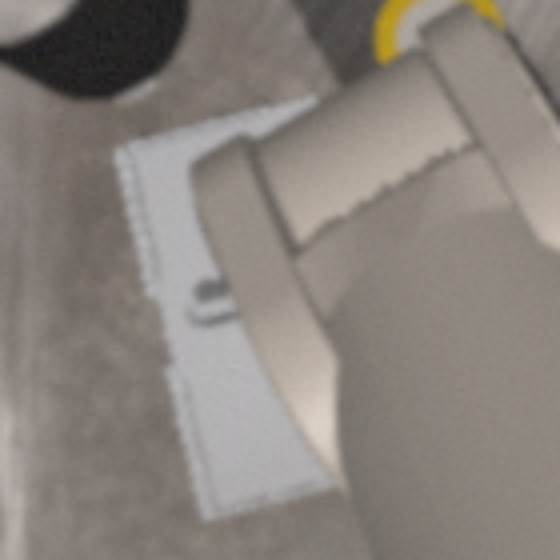

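The plate hasn't moved: the notch is still at crop (163,330) and the fin end at (212,305). I'll check the fin in the side view.

View pics/s2.png

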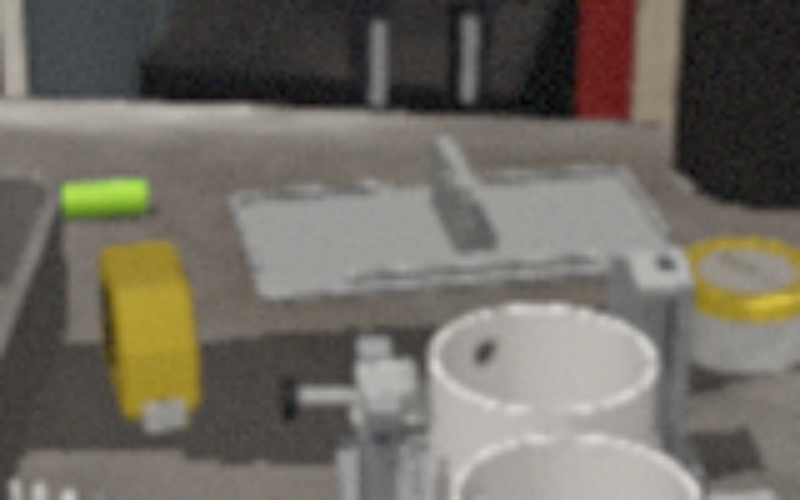

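The fin runs from (445,140) to (480,245) in the crop, undisturbed, and the shut fingers had come down beside it because the last move stopped short. I'll go again, opened wider, and check the position before descending.

```bash
python3 -m creep '[[0.4,2,38,0,0,0,0],[0.4,2,38,0,0,0,0],[0.4,2,38,0,0,0,0],[0.4,1,36,0,0,0,0],[0.4,0,0,0,0,0,0]]'
```

```text
t: 4.6
eef_pos: [0.5478, 0.2426, 0.0991]
tool_rot: [-0.001, 0.607, 0.795, 0.001]
contact_force: [0.1, 0.0, 0.7]
gripper_width: 0.698
grasp_force: 0.0
```

```bash
python3 -m creep '[[0.4,1,-6,-30,0,0,0],[0.4,0,0,-30,0,0,0],[0.4,0,0,-26,0,0,0],[0.4,0,0,0,0,0,0],[0.4,0,0,0,0,0,0]]';  python3 -m creep '[[-1,0,0,0,0,0,0],[-1,0,0,0,0,0,0],[-1,0,0,0,0,0,0],[-1,0,0,0,0,0,0]]' 90;python3 -c "
from h import *; st()"
```

```text
t: 5.22
eef_pos: [0.5506, 0.2316, 0.0136]
tool_rot: [0.0, 0.609, 0.793, 0.0]
contact_force: [-0.3, -0.3, 0.3]
gripper_width: 0.7
grasp_force: 0.0
t: 5.72
eef_pos: [0.5501, 0.2314, 0.0129]
tool_rot: [0.0, 0.609, 0.793, 0.0]
contact_force: [0.6, -1.7, -0.2]
gripper_width: -0.001
grasp_force: 0.0
t 5.72 p [550.1 231.4  12.9] yaw_y 14.95 z [ 0.  0. -1.] q [-0.09  0.64 -0.55  1.85  0.46  0.78 -0.63] F [ 0.6 -1.7 -0.2] M [-0.1  -0.01 -0.01] w -0.001 g 0.0
```

```bash
python3 - <<'E'
from h import *
st()
im,d=snap('side');Q=cloud('side',d);im2,d2=snap('top');P=cloud('top',d2)
np.set_printoptions(linewidth=220,suppress=True)
for v in range(186,222,2):
    print(v,' '.join('%4d/%3d/%2d'%tuple(np.nan_to_num(Q[v,u]*1000)) for u in range(308,336,2)))
print('notch/front edge top view, z of plate')
q=P.reshape(-1,3)
m=(abs(q[:,0]-.55)<.12)&(abs(q[:,1]-.25)<.1)&(q[:,2]<.05)&(q[:,2]>.015);print(m.sum(),q[m].min(0),q[m].max(0))
E
```

```text
t 5.72 p [550.1 231.4  12.9] yaw_y 14.95 z [ 0.  0. -1.] q [-0.09  0.64 -0.55  1.85  0.46  0.78 -0.63] F [ 0.6 -1.7 -0.2] M [-0.1  -0.01 -0.01] w -0.001 g 0.0
186  489/633/-78  495/635/-78  502/639/-79  508/638/-79  539/224/88  544/217/91  548/221/89  553/223/89  558/226/88  562/226/88  554/638/-77  560/639/-77  567/637/-76  573/649/-80
188  489/636/-86  496/628/-83  502/632/-84  508/639/-86  539/218/85  544/218/85  548/221/84  553/222/84  558/222/84  563/225/83  554/633/-82  561/630/-80  567/632/-81  574/635/-82
190  489/635/-93  496/635/-92  502/636/-92  509/636/-92  539/222/78  544/226/77  549/218/80  553/220/79  558/221/80  563/230/76  554/634/-89  561/631/-88  568/630/-87  574/629/-86
192  507/397/ 0  513/394/ 0  518/399/ 0  508/645/-103  539/223/73  544/225/72  549/220/74  553/223/73  558/223/73  563/229/71  555/632/-96  561/630/-94  568/628/-93  574/631/-94
194  508/383/ 0  514/379/ 1  519/385/ 0  525/381/ 1  539/221/68  544/223/68  549/218/70  554/221/69  558/226/67  563/230/66  563/386/ 0  568/384/ 1  574/383/ 2  579/391/ 0
196  509/363/ 1  515/367/ 0  520/366/ 1  526/365/ 1
[... 1596 characters left out ...]
  560/215/19  564/244/ 6  569/247/ 4  574/245/ 6  579/246/ 6  584/244/ 7
216  520/232/ 4  525/228/ 6  530/231/ 5  535/229/ 6  540/231/ 5  545/228/ 7  550/224/ 9  555/209/16  560/211/15  564/235/ 4  569/236/ 5  574/234/ 5  579/237/ 5  584/236/ 5
218  521/220/ 4  526/217/ 6  531/218/ 5  535/222/ 4  540/222/ 4  545/221/ 5  550/221/ 5  555/212/10  560/211/10  565/224/ 4  570/220/ 6  575/222/ 6  579/228/ 3  584/225/ 5
220  522/207/ 5  527/203/ 7  531/208/ 5  536/207/ 6  541/206/ 6  546/210/ 5  551/211/ 4  556/208/ 6  561/210/ 6  565/211/ 5  570/212/ 5  575/211/ 6  580/208/ 7  585/211/ 6
notch/front edge top view, z of plate
163 [0.5461251  0.1501832  0.01557298] [0.66983061 0.33210499 0.0499046 ]
```

```bash
python3 -m creep '[[-1,0,0,30,0,0,0],[-1,0,0,30,0,0,0],[-1,0,0,20,0,0,0],[-1,0,0,0,0,0,0]]'; python3 - <<'E'
from h import *
st()
im,d=snap('side');Q=cloud('side',d)
q=Q.reshape(-1,3);q=q[(abs(q[:,0]-.551)<.03)&(abs(q[:,1]-.225)<.03)&(q[:,2]>.03)&(q[:,2]<.2)]*1000
for z in range(30,200,6):
    s=q[(q[:,2]>=z)&(q[:,2]<z+6)]
    if len(s): print(z,len(s),np.round([s[:,0].min(),s[:,0].max(),s[:,1].min(),s[:,1].max()]))
cv2.imwrite('pics/s3.png',cv2.resize(im[120:240,240:400],None,fx=5,fy=5,interpolation=cv2.INTER_CUBIC)[:,:,::-1])
E
```

```text
t: 6.32
eef_pos: [0.5511, 0.2319, 0.0941]
tool_rot: [0.001, 0.609, 0.793, 0.001]
contact_force: [-0.1, -0.8, -0.6]
gripper_width: -0.002
grasp_force: 0.0
t 6.33 p [551.1 231.9  94.1] yaw_y 14.94 z [ 0.003  0.001 -1.   ] q [-0.04  0.53 -0.61  1.81  0.38  0.92 -0.56] F [-0.1 -0.8 -0.6] M [-0.03 -0.02 -0.04] w -0.002 g 0.0
30 13 [544. 560. 206. 240.]
36 19 [541. 560. 207. 254.]
42 33 [543. 560. 208. 252.]
48 5 [548. 551. 222. 252.]
132 12 [545. 559. 220. 232.]
138 24 [538. 564. 218. 236.]
144 31 [538. 566. 217. 234.]
150 32 [538. 566. 217. 232.]
156 34 [537. 566. 217. 233.]
162 28 [537. 566. 217. 234.]
168 29 [536. 572. 217. 233.]
174 61 [522. 579. 209. 239.]
180 74 [522. 579. 212. 246.]
186 68 [522. 581. 210. 249.]
192 48 [522. 581. 210. 251.]
198 15 [522. 569. 207. 233.]
```

View pics/s3.png

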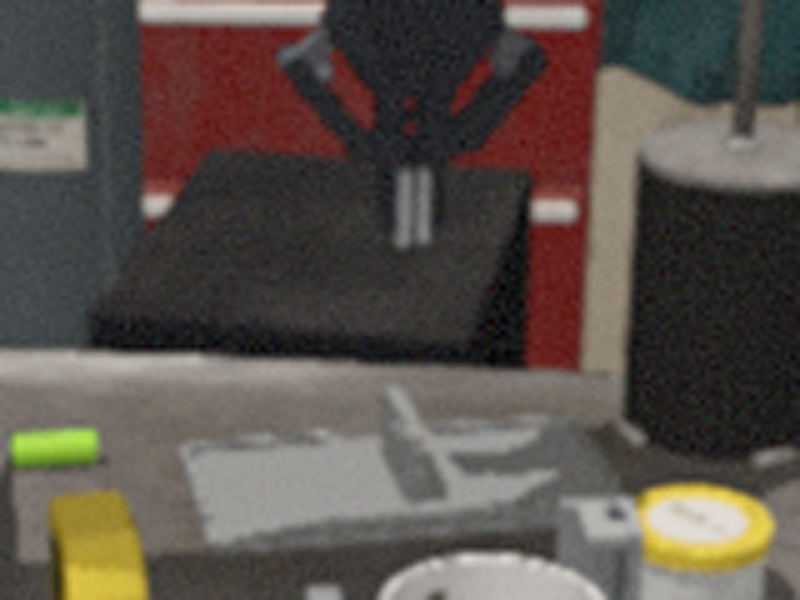

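The side view shows the shut fingertips at crop (413,245). By depth that is z ≈ 132 mm while the state reads 94, so the real tips are about 38 mm higher than the reported TCP, which is why the fingers shut above the fin. I'll correct for this empirically and descend in checked steps.

```bash
python3 -m creep '[[0.2,-1,6,0,0,0,0],[0.2,0,0,0,0,0,0],[0.2,0,0,-40,0,0,0],[0.2,0,0,-30,0,0,0],[0.2,0,0,0,0,0,0]]' 90;  python3 -m creep '[[0.2,0,0,-30,0,0,0],[0.2,0,0,-8,0,0,0],[0.2,0,0,-5,0,0,0],[0.2,0,0,0,0,0,0]]' ;python3 - <<'E'
from h import *
st()
im,d=snap('side');Q=cloud('side',d)
q=Q.reshape(-1,3);q=q[(abs(q[:,0]-.551)<.06)&(abs(q[:,1]-.225)<.04)&(q[:,2]>.008)&(q[:,2]<.1)]*1000
for z in range(8,80,6):
    s=q[(q[:,2]>=z)&(q[:,2]<z+6)]
    if len(s): print(z,len(s),np.round([s[:,0].min(),s[:,0].max(),s[:,1].min(),s[:,1].max()]))
E
```

```text
t: 7.0
eef_pos: [0.5468, 0.2363, 0.0201]
tool_rot: [-0.001, 0.609, 0.793, -0.003]
contact_force: [-0.3, 0.2, -0.9]
gripper_width: 0.596
grasp_force: 0.0
t: 7.5
eef_pos: [0.5495, 0.2377, -0.0196]
tool_rot: [0.0, 0.609, 0.793, 0.0]
contact_force: [0.7, -0.4, 0.0]
gripper_width: 0.598
grasp_force: 0.0
t 7.5 p [549.5 237.7 -19.6] yaw_y 14.95 z [ 0.001  0.    -1.   ] q [-0.12  0.69 -0.53  1.86  0.5   0.73 -0.67] F [ 0.7 -0.4  0. ] M [ 0.02 -0.03  0.02] w 0.598 g 0.0
8 65 [501. 610. 185. 258.]
14 13 [541. 561. 208. 254.]
20 27 [521. 581. 206. 256.]
26 42 [516. 588. 206. 258.]
32 44 [513. 588. 208. 257.]
38 50 [513. 588. 205. 255.]
44 66 [513. 588. 204. 257.]
50 29 [513. 588. 217. 256.]
56 32 [513. 590. 217. 253.]
62 36 [502. 597. 216. 254.]
68 60 [493. 609. 212. 253.]
74 89 [497. 609. 211. 263.]
```

```bash
python3 -m creep '[[0.2,0,0,-6,0,0,0],[-1,0,0,0,0,0,0],[-1,0,0,0,0,0,0],[-1,0,0,0,0,0,0],[-1,0,0,0,0,0,0]]' 90;python3 -m creep '[[-1,0,0,30,0,0,0],[-1,0,0,30,0,0,0],[-1,0,0,40,0,0,0],[-1,0,0,40,0,0,0],[-1,0,0,0,0,0,0]]';python3 -c "
from h import *; st()"
```

```text
t: 8.18
eef_pos: [0.5492, 0.2376, -0.026]
tool_rot: [0.0, 0.609, 0.793, 0.0]
contact_force: [-0.2, -0.6, 1.4]
gripper_width: 0.078
grasp_force: 88.4
t: 8.8
eef_pos: [0.5508, 0.2386, 0.1166]
tool_rot: [0.001, 0.609, 0.793, 0.002]
contact_force: [-0.4, 0.0, -3.8]
gripper_width: 0.08
grasp_force: 88.3
t 8.8 p [550.8 238.6 116.6] yaw_y 14.94 z [ 0.005  0.002 -1.   ] q [-0.04  0.51 -0.63  1.78  0.36  0.96 -0.55] F [-0.4  0.  -3.8] M [ 0.11 -0.03  0.02] w 0.08 g 88.3
```

```bash
python3 -m creep '[[-1,4,-32,4,0,0,0.145],[-1,4,-32,4,0,0,0.145],[-1,4,-32,4,0,0,0.145],[-1,4,-32,0,0,0,0.145],[-1,4,-32,0,0,0,0.145]]';python3 -m creep '[[-1,4,-32,0,0,0,0.145],[-1,4,-32,0,0,0,0.145],[-1,4,-32,0,0,0,0.145],[-1,4,-32,0,0,0,0.145],[-1,5,-30,0,0,0,0.14]]';python3 -m creep '[[-1,0,0,0,0,0,0],[-1,0,0,0,0,0,0]]'; python3 -c "
from h import *; st()"
```

```text
t: 9.43
eef_pos: [0.5679, 0.0759, 0.1239]
tool_rot: [-0.001, 0.286, 0.958, -0.001]
contact_force: [0.5, 0.2, -2.4]
gripper_width: 0.077
grasp_force: 88.0
t: 10.05
eef_pos: [0.5887, -0.082, 0.1237]
tool_rot: [-0.002, -0.07, 0.998, 0.0]
contact_force: [0.5, -0.0, -3.1]
gripper_width: 0.081
grasp_force: 88.0
t: 10.3
eef_pos: [0.5891, -0.0798, 0.1245]
tool_rot: [-0.001, -0.067, 0.998, 0.001]
contact_force: [0.2, 0.7, -2.7]
gripper_width: 0.078
grasp_force: 88.2
t 10.3 p [589.1 -79.8 124.5] yaw_y 97.7 z [-0.002  0.001 -1.   ] q [ 0.7   0.59 -0.91  1.77  0.53  1.05  1.29] F [ 0.2  0.7 -2.7] M [ 0.05 -0.01 -0.  ] w 0.078 g 88.2
```

```bash
cat >> h.py <<'E'
def tocar(q,O=(606,-79.6),yaw=7.8):
    c,s=np.cos(np.radians(yaw)),np.sin(np.radians(yaw)); a=q[...,:2]*1000-np.array(O)
    return np.stack([a[...,0]*c+a[...,1]*s,-a[...,0]*s+a[...,1]*c,q[...,2]*1000],-1)
def edges(q,ax,bins,ext):
    o=1-ax
    for b0,b1 in zip(bins[:-1],bins[1:]):
        s=q[(q[:,o]>b0)&(q[:,o]<b1)]
        if len(s)>3: print('  ',b0,b1,len(s),'min %.1f max %.1f'%(s[:,ax].min(),s[:,ax].max()), 'z %.1f'%np.median(s[:,2]))
E
python3 - <<'E'
from h import *
for n in('top','side'):
    im,d=snap(n);C=tocar(cloud(n,d)).reshape(-1,3)
    q=C[(C[:,2]>146)&(C[:,2]<164)&(abs(C[:,0])<100)&(abs(C[:,1])<125)]
    print(n,len(q));print(' x-edges by y');edges(q,0,range(-120,121,20),0);print(' y-edges by x');edges(q,1,range(-90,81,20),0)
    f=C[(C[:,2]>165)&(C[:,2]<192)&(abs(C[:,0])<60)&(abs(C[:,1])<60)];print(' fin/finger',len(f))
    l=C[(C[:,2]>88)&(C[:,2]<98)&(C[:,0]>30)&(abs(C[:,1])<125)];print(' lugs',[(len(s),s.min(0).round(1),s.max(0).round(1)) for s in (l[l[:,1]>0],l[l[:,1]<0]) if len(s)])
E
```

```text
top 2895
 x-edges by y
   -20 0 124 min -74.1 max -41.7 z 154.4
   0 20 210 min -69.1 max -23.9 z 154.3
   20 40 460 min -74.1 max 40.4 z 154.5
   40 60 505 min -73.8 max 40.0 z 154.5
   60 80 692 min -74.2 max 39.6 z 154.5
   80 100 700 min -74.1 max 40.0 z 154.5
   100 120 203 min -73.4 max 38.9 z 155.7
 y-edges by x
   -90 -70 123 min -21.2 max 105.8 z 154.4
   -70 -50 738 min -18.4 max 105.8 z 154.7
   -50 -30 631 min -11.9 max 105.7 z 154.6
   -30 -10 386 min 14.7 max 105.7 z 154.5
   -10 10 281 min 33.4 max 105.7 z 154.6
   10 30 490 min 21.5 max 105.8 z 154.4
   30 50 246 min 21.2 max 105.6 z 154.6
 fin/finger 19
 lugs [(168, array([33.3,  6.3, 88. ]), array([478.3, 112.8,  97.8])), (584, array([ 252.1, -125. ,   88. ]), array([387. , -27.7,  98. ]))]
side 2760
 x-edges by y
   -120 -100 162 min -71.7 max 40.0 z 156.5
   -100 -80 422 min -73.0 max 40.5 z 156.5
   -80 -60 388 min -72.8 max 40.9 z 156.5
   -60 -40 360 min -72.7 max 40.4 z 156.5
   -40 -20 331 min -72.9 max 41.0 z 156.6
   -20 0 383 min -72.5 max 41.3 z 156.8
   0 20 158 min -72.4 max 40.9 z 156.8
   20 40 138 min -72.2 max 41.1 z 156.8
   40 60 119 min -73.1 max 40.5 z 157.0
   60 80 100 min -72.3 max 41.1 z 156.9
   80 100 113 min -73.1 max 40.4 z 156.9
   100 120 86 min -72.3 max 39.9 z 158.3
 y-edges by x
   -90 -70 91 min -101.4 max 106.2 z 156.4
   -70 -50 616 min -102.9 max 106.5 z 156.8
   -50 -30 508 min -103.0 max 106.7 z 156.8
   -30 -10 393 min -102.8 max 106.2 z 156.7
   -10 10 378 min -102.2 max 2.2 z 156.6
   10 30 456 min -102.5 max 104.7 z 156.5
   30 50 318 min -103.3 max 103.9 z 156.7
 fin/finger 460
 lugs [(82, array([151.7,   4.2,  88.4]), array([476.2,  41.8,  97.7])), (846, array([  34.7, -124.6,   88. ]), array([386.9, -31.1,  98. ]))]
```

```bash
python3 -m creep '[[-1,0,-2,0,-0.0142,0.1035,0],[-1,0,0,0,-0.0142,0.1035,0],[-1,0,0,0,0,0,0],[-1,0,0,0,0,0,0]]'; cat > m.py <<'E'
from h import *
st()
import sys
zlo,zhi=float(sys.argv[1]),float(sys.argv[2])
for n in('top','side'):
    im,d=snap(n);C=tocar(cloud(n,d)).reshape(-1,3)
    q=C[(C[:,2]>zlo)&(C[:,2]<zhi)&(abs(C[:,0])<90)&(abs(C[:,1])<112)]
    p=q[(q[:,1]>35)] if n=='top' else q[(q[:,1]<-25)]
    # robust plane on the upper face
    p=p[(p[:,0]<25+9)]
    for _ in range(6):
        A=np.c_[p[:,:2],np.ones(len(p))];k=np.linalg.lstsq(A,p[:,2],rcond=None)[0];e=p[:,2]-A@k;p=p[abs(e)<max(2,2*np.median(abs(e)))]
    e=q[:,2]-np.c_[q[:,:2],np.ones(len(q))]@k; q=q[abs(e)<6]
    print(n,'tilt %.2f roll %.2f z0 %.1f'%(np.degrees(np.arctan(k[0])),np.degrees(np.arctan(k[1])),k[2]),'pts',len(q))
    for a,b in((-100,-60),(-60,-25),(-20,20),(25,60),(60,100)):
        s=q[(q[:,1]>a)&(q[:,1]<b)]
        if len(s)>20: print('   y',a,b,'x %.1f..%.1f'%(np.percentile(s[:,0],.5),np.percentile(s[:,0],99.5)),'ends z %.1f %.1f'%tuple(k[0]*x+k[1]*(a+b)/2+k[2] for x in np.percentile(s[:,0],[.5,99.5])))
    s=q[abs(q[:,0])<40]; print('   y range %.1f %.1f'%tuple(np.percentile(s[:,1],[.3,99.7])))
E
python3 m.py 125 190
```

```text
t: 10.9
eef_pos: [0.5898, -0.0816, 0.1256]
tool_rot: [-0.104, -0.068, 0.992, -0.007]
contact_force: [-1.1, 0.7, -2.7]
gripper_width: 0.078
grasp_force: 88.1
t 10.9 p [589.8 -81.6 125.6] yaw_y 97.82 z [-0.205 -0.028 -0.978] q [ 0.58  0.69 -0.86  1.6   0.51  1.32  1.31] F [-1.1  0.7 -2.7] M [ 0.06 -0.35  0.01] w 0.078 g 88.1
top tilt -12.11 roll 0.44 z0 152.0 pts 3864
   y -100 -60 x -66.6..-2.6 ends z 165.7 151.9
   y -60 -25 x -66.3..-0.6 ends z 165.9 151.8
   y -20 20 x -64.4..-4.7 ends z 165.8 153.0
   y 25 60 x -66.7..44.8 ends z 166.6 142.7
   y 60 100 x -66.6..44.4 ends z 166.9 143.1
   y range -72.0 103.7
side tilt -11.98 roll 0.01 z0 154.6 pts 2570
   y -100 -60 x -65.9..45.5 ends z 168.6 145.0
   y -60 -25 x -66.0..45.1 ends z 168.6 145.0
   y -20 20 x -63.7..45.3 ends z 168.2 145.0
   y 25 60 x -66.2..45.6 ends z 168.7 145.0
   y 60 100 x -66.3..44.9 ends z 168.7 145.1
   y range -105.3 103.1
```

The plate is in hand at 12° tilt, aligned with the carrier and centred in y. Next I move it in front of the lugs and lower it.

```bash
python3 -m creep '[[-1,-8,-1,0,-0.0024,0.0173,0],[-1,0,0,-20,0,0,0],[-1,0,0,-20,0,0,0],[-1,0,0,-8,0,0,0],[-1,0,0,0,0,0,0]]'; python3 m.py 75 145
```

```text
t: 11.62
eef_pos: [0.5814, -0.0835, 0.0766]
tool_rot: [-0.114, -0.067, 0.991, -0.007]
contact_force: [0.9, 0.3, -2.7]
gripper_width: 0.082
grasp_force: 88.3
t 11.62 p [581.4 -83.5  76.6] yaw_y 97.76 z [-0.224 -0.03  -0.974] q [ 0.57  0.75 -0.83  1.64  0.55  1.26  1.28] F [ 0.9  0.3 -2.7] M [ 0.04 -0.36 -0.  ] w 0.082 g 88.3
top tilt -13.19 roll 0.30 z0 101.0 pts 3697
   y -100 -60 x -74.4..-6.6 ends z 118.1 102.2
   y -60 -25 x -74.3..-7.8 ends z 118.2 102.6
   y -20 20 x -71.9..-11.1 ends z 117.9 103.6
   y 25 60 x -74.3..36.4 ends z 118.7 92.7
   y 60 100 x -74.1..61.1 ends z 118.8 87.1
   y range -74.6 108.5
side tilt -12.99 roll 0.39 z0 104.6 pts 2958
   y -100 -60 x -72.8..62.0 ends z 120.9 89.8
   y -60 -25 x -72.7..38.1 ends z 121.1 95.5
   y -20 20 x -70.5..38.2 ends z 120.9 95.8
   y 25 60 x -73.1..38.3 ends z 121.8 96.1
   y 60 100 x -72.9..63.1 ends z 122.0 90.6
   y range -109.3 104.5
```

```bash
python3 -m creep '[[-1,0,0.5,-5,0,0,0],[-1,0,0,-5,0,0,0],[-1,0,0,0,0,0,0]]'; python3 m.py 75 125 | grep -v "y -100\|y 60"
```

```text
t: 12.1
eef_pos: [0.5817, -0.0832, 0.0673]
tool_rot: [-0.113, -0.067, 0.991, -0.008]
contact_force: [-0.4, 0.1, -2.1]
gripper_width: 0.078
grasp_force: 88.3
t 12.1 p [581.7 -83.2  67.3] yaw_y 97.75 z [-0.223 -0.031 -0.974] q [ 0.57  0.76 -0.83  1.64  0.55  1.25  1.28] F [-0.4  0.1 -2.1] M [ 0.08 -0.39  0.04] w 0.078 g 88.3
top tilt -13.18 roll 0.12 z0 92.1 pts 3472
   y -60 -25 x -74.0..-8.5 ends z 109.3 94.0
   y -20 20 x -72.3..-11.8 ends z 109.0 94.8
   y 25 60 x -73.9..41.2 ends z 109.5 82.5
   y range -74.8 103.6
side tilt -12.94 roll 0.45 z0 94.8 pts 2813
   y -60 -25 x -72.9..38.4 ends z 111.2 85.7
   y -20 20 x -72.1..38.2 ends z 111.4 86.0
   y 25 60 x -73.2..37.9 ends z 112.0 86.4
   y range -110.4 107.7
```

```bash
python3 -m creep '[[-1,0,0,-1,0,0,0],[-1,4,0.5,-0.9,0,0,0],[-1,4,0.5,-0.9,0,0,0],[-1,3,0.5,-0.7,0,0,0],[-1,0,0,0,0,0,0]]'; python3 -c "
from h import *; st()"
```

```text
t: 12.82
eef_pos: [0.5933, -0.0814, 0.0641]
tool_rot: [-0.113, -0.067, 0.991, -0.008]
contact_force: [-0.1, 0.1, -2.5]
gripper_width: 0.079
grasp_force: 88.3
t 12.82 p [593.3 -81.4  64.1] yaw_y 97.75 z [-0.222 -0.03  -0.974] q [ 0.55  0.77 -0.82  1.61  0.56  1.26  1.28] F [-0.1  0.1 -2.5] M [ 0.01 -0.34  0.01] w 0.079 g 88.3
```

```bash
python3 -m creep '[[-1,2.5,0.3,-0.6,0.0015,-0.0108,0],[-1,2.5,0.3,-0.6,0.0015,-0.0108,0],[-1,2.4,0.3,-0.6,0.0015,-0.0108,0],[-1,2,0.4,-0.6,0.0015,-0.0108,0],[-1,0,0,0,0,0,0]]'; python3 m.py 75 125 | grep -v "y -100\|y 60"
```

```text
t: 13.45
eef_pos: [0.6022, -0.0804, 0.0618]
tool_rot: [-0.091, -0.067, 0.994, -0.006]
contact_force: [-0.8, 0.6, -2.9]
gripper_width: 0.078
grasp_force: 88.2
t 13.45 p [602.2 -80.4  61.8] yaw_y 97.75 z [-0.18  -0.025 -0.983] q [ 0.56  0.77 -0.83  1.63  0.57  1.21  1.27] F [-0.8  0.6 -2.9] M [-0.02 -0.22  0.01] w 0.078 g 88.2
top tilt -10.73 roll 0.11 z0 91.3 pts 3340
   y -60 -25 x -66.5..10.2 ends z 103.8 89.2
   y -20 20 x -71.1..6.5 ends z 104.7 90.0
   y 25 60 x -68.2..57.0 ends z 104.3 80.5
   y range -78.5 103.1
side tilt -10.09 roll 0.05 z0 93.4 pts 2768
   y -60 -25 x -67.3..57.6 ends z 105.3 83.1
   y -20 20 x -71.4..57.7 ends z 106.1 83.1
   y 25 60 x -69.7..57.8 ends z 105.8 83.1
   y range -110.5 103.7
```

```bash
python3 -m creep '[[-1,0.7,0.1,-1.4,0.0032,-0.0233,0],[-1,0.7,0.1,-1.4,0.0032,-0.0233,0],[-1,0.6,0.1,-1.4,0.0032,-0.0233,0],[-1,0.6,0.1,-1.5,0.0032,-0.0233,0],[-1,0,0,0,0,0,0]]'; python3 -c "
from h import *; st()"
```

```text
t: 14.18
eef_pos: [0.6046, -0.0801, 0.0562]
tool_rot: [-0.044, -0.067, 0.997, -0.003]
contact_force: [-2.5, -0.6, -1.8]
gripper_width: 0.081
grasp_force: 88.4
t 14.18 p [604.6 -80.1  56.2] yaw_y 97.75 z [-0.088 -0.012 -0.996] q [ 0.6   0.73 -0.84  1.71  0.6   1.08  1.25] F [-2.5 -0.6 -1.8] M [-0.12  0.49  0.12] w 0.081 g 88.4
```

```bash
python3 -m creep '[[-1,0.4,0.1,-1.3,0.003,-0.0219,0],[-1,0.4,0.1,-1.3,0.003,-0.0219,0],[-1,0.4,0,-1.3,0.003,-0.0219,0],[-1,0.3,0,-1.3,0.003,-0.0219,0],[-1,0,0,0,0,0,0]]'; python3 m.py 72 100 | grep -v "y -100\|y 60"
```

```text
t: 14.8
eef_pos: [0.6071, -0.0795, 0.0513]
tool_rot: [0.001, -0.068, 0.998, 0.0]
contact_force: [-0.7, -0.6, 0.6]
gripper_width: 0.08
grasp_force: 89.7
t 14.8 p [607.1 -79.5  51.3] yaw_y 97.74 z [ 0.002  0.001 -1.   ] q [ 0.64  0.7  -0.85  1.78  0.63  0.96  1.22] F [-0.7 -0.6  0.6] M [-0.09  0.01  0.12] w 0.08 g 89.7
top tilt -0.53 roll 0.41 z0 80.8 pts 2328
   y -20 20 x -77.0..-7.4 ends z 81.5 80.8
   y 25 60 x -56.5..56.7 ends z 81.6 80.6
   y range -16.9 103.5
side tilt -0.69 roll 0.12 z0 83.1 pts 2826
   y -60 -25 x -72.4..57.7 ends z 83.9 82.3
   y -20 20 x -84.9..57.5 ends z 84.1 82.4
   y 25 60 x -55.4..57.4 ends z 83.9 82.5
   y range -110.3 103.1
```

```bash
python3 -m creep '[[-1,0,0,-1,0.0014,-0.01,0],[-1,0,0,-1,0.0014,-0.01,0],[-1,0,0,0,0,0,0]]';python3 -c "
from h import *; st()"; python3 -m creep '[[-1,0,0,1,-0.0014,0.01,0],[-1,0,0,1,-0.0014,0.01,0],[-1,0,0,1.5,-0.002,0.015,0],[-1,0,0,0,0,0,0]]'; python3 m.py 72 100 | grep -v "y -100\|y 60"
```

```text
t: 15.28
eef_pos: [0.608, -0.0795, 0.051]
tool_rot: [0.011, -0.067, 0.998, 0.0]
contact_force: [-2.5, -1.3, 14.0]
gripper_width: 0.079
grasp_force: 91.7
t 15.28 p [608.  -79.5  51. ] yaw_y 97.73 z [ 0.022  0.002 -1.   ] q [ 0.64  0.69 -0.85  1.8   0.64  0.93  1.22] F [-2.5 -1.3 14. ] M [-0.19  1.16  0.14] w 0.079 g 91.7
t: 15.78
eef_pos: [0.6064, -0.0796, 0.0519]
tool_rot: [-0.008, -0.068, 0.998, -0.0]
contact_force: [-0.5, 0.2, 0.4]
gripper_width: 0.077
grasp_force: 89.3
t 15.78 p [606.4 -79.6  51.9] yaw_y 97.75 z [-0.016 -0.002 -1.   ] q [ 0.63  0.7  -0.85  1.77  0.62  0.98  1.23] F [-0.5  0.2  0.4] M [-0.05 -0.33  0.1 ] w 0.077 g 89.3
top tilt -1.55 roll 0.55 z0 81.1 pts 2396
   y -60 -25 x -71.4..-43.2 ends z 82.7 81.9
   y -20 20 x -87.4..-5.1 ends z 83.5 81.3
   y 25 60 x -56.5..56.7 ends z 83.1 80.0
   y range -21.2 103.6
side tilt -1.29 roll -0.03 z0 83.6 pts 2828
   y -60 -25 x -72.4..57.4 ends z 85.3 82.3
   y -20 20 x -86.6..57.7 ends z 85.6 82.3
   y 25 60 x -55.6..57.7 ends z 84.8 82.3
   y range -111.1 105.3
```

```bash
python3 -m creep '[[-1,0,0,1.5,-0.0025,0.018,0],[-1,0,0,1.5,-0.0025,0.018,0],[-1,0,0,0,0,0,0]]';python3 -c "
from h import *; st()"
```

```text
t: 16.25
eef_pos: [0.6038, -0.0799, 0.053]
tool_rot: [-0.029, -0.068, 0.997, -0.002]
contact_force: [-3.8, -0.7, -23.8]
gripper_width: 0.082
grasp_force: 87.4
t 16.25 p [603.8 -79.9  53. ] yaw_y 97.77 z [-0.058 -0.007 -0.998] q [ 0.61  0.72 -0.84  1.74  0.61  1.03  1.24] F [ -3.8  -0.7 -23.8] M [ 0.23 -0.46  0.11] w 0.082 g 87.4
```

The plate resists a 24 N lift, so the catch has it. I'll return it to level, release, and look.

```bash
python3 -m creep '[[-1,1,0,-1.5,0.0025,-0.02,0],[-1,1,0,-1.5,0.0025,-0.02,0],[-1,1,0,-1.5,0.0025,-0.018,0],[-1,0,0,0,0,0,0],[0,0,0,0,0,0,0]]';python3 -m creep '[[0,0,0,0,0,0,0],[0,0,0,0,0,0,0],[0,0,0,40,0,0,0],[0,0,0,55,0,0,0],[0,0,0,55,0,0,0]]'; python3 -m creep '[[0,0,-55,0,0,0,0],[0,0,-55,0,0,0,0],[0,0,-50,0,0,0,0],[0,0,-50,0,0,0,0],[0,0,0,0,0,0,0]]';  python3 m.py 72 92; python3 - <<'E'
from h import *
im,d=load('top')
a=cv2.resize(im[170:290,270:430],None,fx=2.5,fy=2.5,interpolation=cv2.INTER_CUBIC)
im,d=load('side')
b=cv2.resize(im[215:335,280:400],None,fx=2.5,fy=2.5,interpolation=cv2.INTER_CUBIC)
cv2.imwrite('pics/ts.png',np.hstack([a,b])[:,:,::-1])
E
```

```text
t: 16.88
eef_pos: [0.6115, -0.0795, 0.0535]
tool_rot: [0.006, -0.067, 0.998, -0.0]
contact_force: [1.0, -0.3, 0.8]
gripper_width: 0.277
grasp_force: 0.0
t: 17.5
eef_pos: [0.6099, -0.0795, 0.203]
tool_rot: [0.004, -0.068, 0.998, 0.0]
contact_force: [-0.0, -0.0, 0.4]
gripper_width: 0.502
grasp_force: 0.0
t: 18.12
eef_pos: [0.6087, -0.2963, 0.2004]
tool_rot: [0.003, -0.063, 0.998, -0.001]
contact_force: [-0.0, 0.4, -0.6]
gripper_width: 0.501
grasp_force: 0.0
t 18.12 p [ 608.7 -296.3  200.4] yaw_y 97.23 z [ 0.007 -0.002 -1.   ] q [ 0.95  0.63 -0.9   1.5   0.51  1.25  1.68] F [-0.   0.4 -0.6] M [0.05 0.01 0.02] w 0.501 g 0.0
top tilt -0.20 roll 0.37 z0 80.3 pts 5421
   y -100 -60 x -55.9..58.4 ends z 80.0 79.6
   y -60 -25 x -55.8..57.1 ends z 80.3 79.9
   y -20 20 x -76.5..57.3 ends z 80.6 80.1
   y 25 60 x -56.3..56.8 ends z 80.8 80.4
   y 60 100 x -56.5..56.7 ends z 81.1 80.7
   y range -103.3 103.0
side tilt -0.03 roll -0.11 z0 82.5 pts 2847
   y -100 -60 x -55.3..51.8 ends z 82.7 82.7
   y -60 -25 x -72.4..58.0 ends z 82.7 82.6
   y -20 20 x -77.3..57.8 ends z 82.6 82.5
   y 25 60 x -55.3..58.1 ends z 82.5 82.4
   y 60 100 x -55.7..63.2 ends z 82.4 82.4
   y range -111.0 103.7
```

View pics/ts.png

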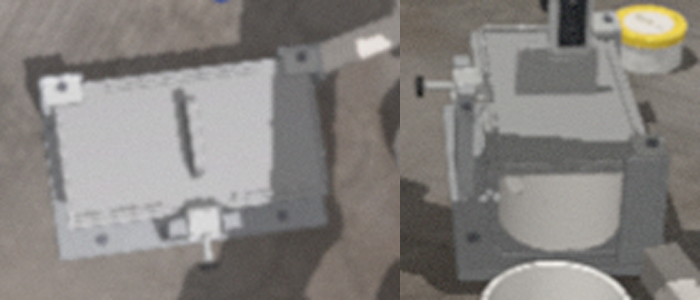

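The plate is locked: the top crop shows it level under both lugs at (62,88) and (298,58), with the catch over the notch at (205,215). Next is sleeve b1.

```bash
python3 -m creep '[[0,5,-29,0,-0.001,0.007,0],[0,4,-29,0,0,0,0.008],[0,0,0,-50,0,0,0],[0,0,0,-50,0,0,0],[0,0,0,0,0,0,0]]';python3 -c "
from h import *; st()"
```

```text
t: 18.85
eef_pos: [0.6163, -0.3449, 0.0973]
tool_rot: [-0.003, -0.073, 0.997, 0.002]
contact_force: [-0.3, 0.2, 1.2]
gripper_width: 0.498
grasp_force: 0.0
t 18.85 p [ 616.3 -344.9   97.3] yaw_y 98.38 z [-0.007  0.003 -1.   ] q [ 0.94  0.77 -0.84  1.5   0.6   1.15  1.71] F [-0.3  0.2  1.2] M [ 0.01 -0.01 -0.  ] w 0.498 g 0.0
```

```bash
python3 -m creep '[[0,2,-9,0,0.001,-0.006,-0.007],[0,0,0,-45,0,0,0],[0,0,0,-35,0,0,0],[0,0,0,-15,0,0,0],[0,0,0,0,0,0,0]]';python3 -c "
from h import *; st()"
```

```text
t: 19.48
eef_pos: [0.6214, -0.357, 0.0071]
tool_rot: [0.003, -0.068, 0.998, -0.0]
contact_force: [-0.5, -0.3, 0.6]
gripper_width: 0.498
grasp_force: 0.0
t 19.48 p [ 621.4 -357.     7.1] yaw_y 97.79 z [ 0.007  0.    -1.   ] q [ 0.92  0.87 -0.78  1.54  0.68  1.01  1.66] F [-0.5 -0.3  0.6] M [-0.04 -0.03  0.03] w 0.498 g 0.0
```

```bash
python3 -m creep '[[0,-3,3,-4,-0.0003,0.003,0],[-1,0,0,0,0,0,0],[-1,0,0,0,0,0,0],[-1,0,0,0,0,0,0],[-1,0,0,0,0,0,0]]' 60;python3 -c "
from h import *; st()"
```

```text
t: 20.1
eef_pos: [0.6181, -0.3538, 0.0029]
tool_rot: [0.002, -0.068, 0.998, -0.0]
contact_force: [-1.0, 0.1, 5.6]
gripper_width: 0.071
grasp_force: 57.0
t 20.1 p [ 618.1 -353.8    2.9] yaw_y 97.8 z [ 0.004 -0.    -1.   ] q [ 0.92  0.87 -0.78  1.55  0.69  1.01  1.66] F [-1.   0.1  5.6] M [ 0.11  0.28 -0.  ] w 0.071 g 57.0
```

```bash
python3 -m creep '[[-1,0,0,30,0,0,0],[-1,0,0,40,0,0,0],[-1,0,0,40,0,0,0],[-1,0,0,35,0,0,0],[-1,0,0,0,0,0,0]]';python3 -m creep '[[-1,0,40,0,0,0,0],[-1,0,45,0,0,0,0],[-1,1,50,0,0,0,0],[-1,0,46,0,0,0,0],[-1,0,0,0,0,0,0]]'; python3 -c "
from h import *; st()"
```

```text
t: 20.72
eef_pos: [0.6194, -0.3541, 0.1501]
tool_rot: [0.004, -0.068, 0.998, -0.001]
contact_force: [-0.0, 0.1, -2.0]
gripper_width: 0.071
grasp_force: 56.8
t: 21.35
eef_pos: [0.6179, -0.1668, 0.1459]
tool_rot: [0.001, -0.072, 0.997, 0.001]
contact_force: [0.1, -0.6, -1.3]
gripper_width: 0.069
grasp_force: 56.8
t 21.35 p [ 617.9 -166.8  145.9] yaw_y 98.27 z [ 0.001  0.003 -1.   ] q [ 0.79  0.63 -0.91  1.65  0.54  1.13  1.46] F [ 0.1 -0.6 -1.3] M [-0.09 -0.06 -0.02] w 0.069 g 56.8
```

```bash
python3 -m creep '[[-1,1,-6,0,0,0,-0.007],[-1,0,0,-20,0,0,0],[-1,0,0,-10,0,0,0],[-1,0,0,0,0,0,0]]'; cat > s.py <<'E'
from h import *
o,r=st(); zt=float(sys.argv[1]); g=np.array([float(sys.argv[2]),float(sys.argv[3])])
for n in('top','side'):
    im,d=snap(n);q=cloud(n,d).reshape(-1,3)
    q=q[(np.hypot(q[:,0]-g[0]/1e3,q[:,1]-g[1]/1e3)<.05)&(np.hypot(q[:,0]-g[0]/1e3,q[:,1]-g[1]/1e3)>.036)&(abs(q[:,2]*1000-zt)<5)]
    c=circ(q[:,:2]);A=np.c_[q[:,:2],np.ones(len(q))];k=np.linalg.lstsq(A,q[:,2],rcond=None)[0]
    print(n,len(q),'world',np.round(c*1000,1),'car',np.round(tocar(np.array([[c[0],c[1],0]]))[0][:2],1),'z',np.round(np.median(q[:,2])*1000,1),'slope',np.round(np.degrees(k[:2]),1))
E
python3 s.py 185 613.6 -131.6
```

```text
t: 21.85
eef_pos: [0.6183, -0.1791, 0.115]
tool_rot: [-0.0, -0.064, 0.998, 0.001]
contact_force: [-0.9, -0.5, -1.5]
gripper_width: 0.07
grasp_force: 56.9
t 21.85 p [ 618.3 -179.1  115. ] yaw_y 97.36 z [-0.     0.001 -1.   ] q [ 0.79  0.67 -0.88  1.66  0.57  1.09  1.44] F [-0.9 -0.5 -1.5] M [-0.04  0.    0.  ] w 0.07 g 56.9
top 70 world [ 612.7 -137.9   42.8] car [ -1.2 -58.7] z 180.6 slope [-0.1  0. ]
side 143 world [ 614.2 -138.5   42.8] car [  0.1 -59.5] z 182.1 slope [-0.1 -0.2]
```

```bash
python3 -m creep '[[-1,0.3,6.7,0,0,0,0.005],[-1,0,0,-10,0,0,0],[-1,0,0,-7,0,0,0],[-1,0,0,0,0,0,0]]'; python3 s.py 169 613.6 -131.6
```

```text
t: 22.45
eef_pos: [0.6191, -0.1722, 0.0989]
tool_rot: [0.001, -0.067, 0.998, 0.0]
contact_force: [-0.5, 0.6, -0.7]
gripper_width: 0.069
grasp_force: 56.8
t 22.45 p [ 619.1 -172.2   98.9] yaw_y 97.68 z [ 0.001  0.    -1.   ] q [ 0.77  0.68 -0.87  1.68  0.58  1.06  1.42] F [-0.5  0.6 -0.7] M [-0.06  0.03 -0.02] w 0.069 g 56.8
top 52 world [ 613.3 -131.4   43. ] car [  0.2 -52.3] z 164.9 slope [-0.1 -0.1]
side 143 world [ 614.4 -132.    42.8] car [  1.2 -53.1] z 165.7 slope [ 0.1 -0.4]
```

Centred; lower until it seats, then release.

```bash
python3 -m creep '[[-1,0,0,-7,0,0,0],[-1,0,0,-4,0,0,0],[-1,0,0,-2.5,0,0,0],[-1,0,0,0,0,0,0]]'; python3 -c "
from h import *; st()"
```

```text
t: 23.05
eef_pos: [0.6197, -0.172, 0.0862]
tool_rot: [0.001, -0.067, 0.998, 0.0]
contact_force: [-0.3, 0.1, -0.7]
gripper_width: 0.068
grasp_force: 56.8
t 23.05 p [ 619.7 -172.    86.2] yaw_y 97.69 z [ 0.002  0.    -1.   ] q [ 0.77  0.7  -0.86  1.69  0.6   1.04  1.41] F [-0.3  0.1 -0.7] M [-0.04  0.    0.02] w 0.068 g 56.8
```

```bash
python3 -m creep '[[-1,0,0,-1.7,0,0,0],[-1,0,0,0,0,0,0],[0,0,0,0,0,0,0],[0,0,0,0,0,0,0],[0,0,0,0,0,0,0]]'; python3 -m creep '[[0,0,0,15,0,0,0],[0,0,0,40,0,0,0],[0,0,0,40,0,0,0],[0,-35,-19,0,0,0,0],[0,-35,-19,0,0,0,0]]'; python3 -m creep '[[0,-35,-19,0,0,0,0],[0,-35,-19,0,0,0,0],[0,-32,-18,0,0,0,0],[0,0,0,-40,0,0,0],[0,0,0,0,0,0,0]]'; python3 s.py 151 613.6 -131.6; python3 -c "
from h import *
im,d=load('top');q=cloud('top',d).reshape(-1,3);q=q[(np.hypot(q[:,0]-.4528,q[:,1]+.307)<.052)&(abs(q[:,2]-.067)<.006)];print(len(q),circ(q[:,:2])*1000)"
```

```text
t: 23.68
eef_pos: [0.6199, -0.172, 0.0848]
tool_rot: [0.001, -0.067, 0.998, 0.0]
contact_force: [-0.2, -0.3, -1.2]
gripper_width: 0.496
grasp_force: 0.0
t: 24.3
eef_pos: [0.5499, -0.2099, 0.1814]
tool_rot: [0.002, -0.068, 0.998, -0.0]
contact_force: [-0.4, -0.2, -0.0]
gripper_width: 0.495
grasp_force: 0.0
t: 24.92
eef_pos: [0.446, -0.2657, 0.1387]
tool_rot: [-0.0, -0.067, 0.998, 0.001]
contact_force: [-0.2, 1.2, 1.0]
gripper_width: 0.498
grasp_force: 0.0
t 24.93 p [ 446.  -265.7  138.7] yaw_y 97.67 z [-0.001  0.002 -1.   ] q [ 1.2   0.46 -0.98  1.93  0.45  0.99  1.72] F [-0.2  1.2  1. ] M [-0.02 -0.   -0.02] w 0.498 g 0.0
top 227 world [ 614.  -131.2   42.9] car [  0.9 -52.2] z 149.5 slope [0.3 0.4]
side 382 world [ 614.9 -132.    42.7] car [  1.7 -53.2] z 149.6 slope [0.3 0. ]
115 [ 452.8095778  -306.56220748   43.28224276]
```

```bash
python3 -m creep '[[0,1,0,-45,0,0,0],[0,0,0,-45,0,0,0],[0,0,0,-32,0,0,0],[0,0,0,0,0,0,0]]';python3 -c "
from h import *; st()"
```

```text
t: 25.52
eef_pos: [0.4491, -0.265, 0.0174]
tool_rot: [0.001, -0.068, 0.998, 0.001]
contact_force: [0.5, -0.8, 0.8]
gripper_width: 0.501
grasp_force: 0.0
t 25.52 p [ 449.1 -265.    17.4] yaw_y 97.77 z [ 0.001  0.002 -1.   ] q [ 1.06  0.62 -0.83  2.02  0.65  0.79  1.55] F [ 0.5 -0.8  0.8] M [ 0.02 -0.03 -0.  ] w 0.501 g 0.0
```

```bash
python3 -m creep '[[0,-2,-1,-14,0,0,0],[0,0,0,0,0,0,0],[-1,0,0,0,0,0,0],[-1,0,0,0,0,0,0],[-1,0,0,0,0,0,0]]' 60; python3 -m creep '[[-1,0,0,0,0,0,0]]';python3 -c "
from h import *; st()"
```

```text
t: 26.15
eef_pos: [0.4473, -0.2672, 0.0045]
tool_rot: [0.002, -0.067, 0.998, -0.0]
contact_force: [-0.6, 0.4, 6.7]
gripper_width: 0.069
grasp_force: 56.7
t: 26.28
eef_pos: [0.4473, -0.2672, 0.0045]
tool_rot: [0.002, -0.067, 0.998, -0.0]
contact_force: [-0.3, -0.2, 6.1]
gripper_width: 0.07
grasp_force: 56.7
t 26.27 p [ 447.3 -267.2    4.5] yaw_y 97.68 z [ 0.003 -0.001 -1.   ] q [ 1.05  0.64 -0.81  2.02  0.67  0.76  1.53] F [-0.3 -0.2  6.1] M [ 0.06  0.28 -0.02] w 0.07 g 56.7
```

```bash
python3 -m creep '[[-1,0,0,30,0,0,0],[-1,0,0,45,0,0,0],[-1,0,0,45,0,0,0],[-1,0,0,45,0,0,0],[-1,10,45,0,0,0,0]]'; python3 -m creep '[[-1,20,47,0,0,0,0],[-1,25,47,0,0,0,0],[-1,30,47,0,0,0,0],[-1,30,47,0,0,0,0],[-1,31,47,0,0,0,0]]';python3 -m creep '[[-1,0,0,0,0,0,0],[-1,0,0,0,0,0,0]]'; python3 s.py 236 599.4 -27.6
```

```text
t: 26.9
eef_pos: [0.4584, -0.2257, 0.1717]
tool_rot: [0.004, -0.063, 0.998, -0.002]
contact_force: [0.5, 0.5, -1.0]
gripper_width: 0.066
grasp_force: 56.7
t: 27.52
eef_pos: [0.5934, 0.0142, 0.1685]
tool_rot: [0.001, -0.067, 0.998, -0.0]
contact_force: [0.9, -1.3, -0.4]
gripper_width: 0.07
grasp_force: 56.7
t: 27.78
eef_pos: [0.5923, 0.0127, 0.1682]
tool_rot: [0.001, -0.067, 0.998, -0.0]
contact_force: [-0.3, -1.0, -1.0]
gripper_width: 0.066
grasp_force: 56.8
t 27.77 p [592.3  12.7 168.2] yaw_y 97.72 z [ 0.001 -0.    -1.   ] q [ 0.58  0.55 -0.97  1.74  0.5   1.12  1.16] F [-0.3 -1.  -1. ] M [-0.03  0.04  0.  ] w 0.066 g 56.8
  return _methods._mean(a, axis=axis, dtype=dtype,
  ret = um.true_divide(
Traceback (most recent call last):
  File "s.py", line 6, in <module>
    c=circ(q[:,:2]);A=np.c_[q[:,:2],np.ones(len(q))];k=np.linalg.lstsq(A,q[:,2],rcond=None)[0]
  File "h.py", line 20, in circ
    s=least_squares(f,[*c,.0415],loss='soft_l1',f_scale=.001); return s.x
ValueError: Initial guess is outside of provided bounds
```

```bash
sed -i 's/^    c=circ/    if len(q)<25: print(n,len(q)); continue\n    c=circ/' s.py; python3 -m creep '[[-1,1.5,0.5,-15,0,0,0],[-1,0,0,-15,0,0,0],[-1,0,0,0,0,0,0]]'; python3 s.py 203 599.4 -27.6
```

```text
t: 28.2
eef_pos: [0.5928, 0.0124, 0.1367]
tool_rot: [-0.0, -0.067, 0.998, -0.0]
contact_force: [-0.4, 0.3, -1.1]
gripper_width: 0.068
grasp_force: 56.8
t 28.2 p [592.8  12.4 136.7] yaw_y 97.64 z [-0.001 -0.    -1.   ] q [ 0.56  0.58 -0.95  1.77  0.53  1.08  1.13] F [-0.4  0.3 -1.1] M [ 0.04  0.04 -0.03] w 0.068 g 56.8
top 0
side 255 world [599.6 -28.1  42.7] car [ 0.7 51.9] z 201.2 slope [-0.2  0.1]
```

```bash
python3 -m creep '[[-1,0.5,0.7,-18,0,0,0],[-1,0,0,-15,0,0,0],[-1,0,0,-8,0,0,0],[-1,0,0,0,0,0,0]]'; python3 s.py 160 599.4 -27.6
```

```text
t: 28.8
eef_pos: [0.5942, 0.0142, 0.0968]
tool_rot: [0.001, -0.067, 0.998, 0.0]
contact_force: [0.3, 0.2, -1.5]
gripper_width: 0.07
grasp_force: 56.8
t 28.8 p [594.2  14.2  96.8] yaw_y 97.7 z [ 0.001  0.    -1.   ] q [ 0.54  0.63 -0.92  1.8   0.58  1.01  1.09] F [ 0.3  0.2 -1.5] M [0.08 0.01 0.01] w 0.07 g 56.8
top 0
side 356 world [600.7 -26.6  42.7] car [ 1.9 53.3] z 159.4 slope [-0.   0.2]
```

```bash
python3 -m creep '[[-1,-0.8,-1,-5,0,0,0],[-1,0,0,-3,0,0,0],[-1,0,0,-2.5,0,0,0],[-1,0,0,0,0,0,0]]'; python3 s.py 151 599.4 -27.6
```

```text
t: 29.4
eef_pos: [0.5939, 0.0132, 0.087]
tool_rot: [0.001, -0.067, 0.998, 0.0]
contact_force: [0.6, 0.4, -1.0]
gripper_width: 0.064
grasp_force: 56.7
t 29.4 p [593.9  13.2  87. ] yaw_y 97.69 z [ 0.002  0.    -1.   ] q [ 0.53  0.64 -0.91  1.81  0.59  0.99  1.09] F [ 0.6  0.4 -1. ] M [ 0.05  0.02 -0.  ] w 0.064 g 56.7
top 0
side 320 world [599.9 -27.9  42.7] car [ 1.  52.1] z 150.1 slope [-0.2  0.1]
```

Nearly seated; set down, release and retreat upward, then check from a clear position.

```bash
python3 -m creep '[[-1,0,0,-1,0,0,0],[-1,0,0,0,0,0,0],[0,0,0,0,0,0,0],[0,0,0,0,0,0,0],[0,0,0,0,0,0,0]]'; python3 -m creep '[[0,0,0,15,0,0,0],[0,0,0,40,0,0,0],[0,0,0,45,0,0,0],[0,0,50,0,0,0,0],[0,0,55,0,0,0,0]]'; python3 -m creep '[[0,0,55,0,0,0,0],[0,0,50,0,0,0,0],[0,0,0,0,0,0,0]]'; python3 s.py 150 599.4 -27.6; python3 s.py 150 613.6 -131.6; python3 m.py 72 92 | grep -v "y -"; python3 - <<'E'
from h import *
im,d=load('top');a=im[120:400,180:500]
im,d=load('side');b=im[150:430,190:440]
cv2.imwrite('pics/fin.png',cv2.resize(np.hstack([a,b]),None,fx=1.4,fy=1.4,interpolation=cv2.INTER_CUBIC)[:,:,::-1])
E
```

```text
t: 30.12
eef_pos: [0.5941, 0.0132, 0.0862]
tool_rot: [0.001, -0.067, 0.998, 0.0]
contact_force: [-0.4, 0.2, -0.3]
gripper_width: 0.5
grasp_force: 0.0
t: 30.75
eef_pos: [0.595, 0.1183, 0.1881]
tool_rot: [0.003, -0.065, 0.998, -0.0]
contact_force: [1.0, 1.0, -0.4]
gripper_width: 0.5
grasp_force: 0.0
t: 31.12
eef_pos: [0.5923, 0.2295, 0.188]
tool_rot: [0.002, -0.071, 0.997, 0.002]
contact_force: [-0.4, -0.2, -0.4]
gripper_width: 0.497
grasp_force: 0.0
t 31.12 p [592.3 229.5 188. ] yaw_y 98.16 z [ 0.003  0.004 -1.   ] q [ 0.2   0.6  -0.97  1.62  0.52  1.2   0.83] F [-0.4 -0.2 -0.4] M [-0.06  0.04 -0.06] w 0.497 g 0.0
top 215 world [599.  -26.6  42.7] car [ 0.2 53.4] z 149.6 slope [-0.2  0. ]
side 351 world [600.  -27.6  42.7] car [ 1.1 52.4] z 149.1 slope [0.  0.2]
t 31.23 p [594.1 223.6 187. ] yaw_y 97.76 z [ 0.003  0.    -1.   ] q [ 0.2   0.6  -0.96  1.62  0.52  1.2   0.83] F [ 0.8 -0.8 -0.1] M [-0.03  0.   -0.04] w 0.494 g 0.0
top 241 world [ 614.  -131.2   42.9] car [  0.9 -52.2] z 149.2 slope [-0.3 -0.2]
side 440 world [ 614.9 -132.1   42.8] car [  1.7 -53.2] z 149.0 slope [ 0.2 -0.2]
t 31.32 p [594.7 221.4 186.5] yaw_y 97.56 z [ 0.003 -0.001 -1.   ] q [ 0.21  0.6  -0.96  1.62  0.52  1.2   0.83] F [ 1.  -0.1  0.4] M [-0.   -0.03 -0.02] w 0.499 g 0.0
top tilt -0.33 roll 0.21 z0 80.8 pts 4177
   y 25 60 x -56.4..55.9 ends z 81.2 80.6
   y 60 100 x -56.4..57.0 ends z 81.4 80.7
   y range -103.1 103.2
side tilt 1.38 roll -0.68 z0 83.1 pts 1145
   y 25 60 x -55.2..-35.4 ends z 81.2 81.7
   y 60 100 x -56.1..-40.3 ends z 80.8 81.1
   y range -111.8 102.5
```

View pics/fin.png

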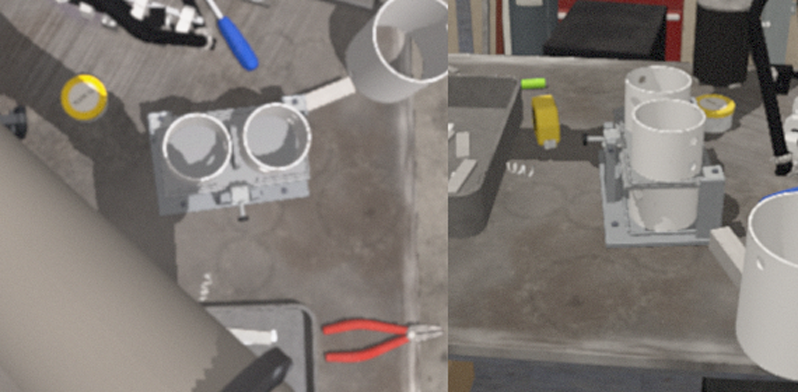

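The final pictures show both sleeves upright on the plate, at (198,148) and (276,137), one on each side of the fin. The catch is over the notch and the bystanders haven't moved. I'm handing in.

```bash
python3 -m creep '[[0,0,0,0,0,0,0],[0,0,0,0,0,0,0]]' >/dev/null; python3 -c "
from station import *; print(hand_in())"
```

```text
the job is handed in; nothing more can be done
None
```

The job is handed in: the plate is locked under the lugs and catch (it held against a 24 N lift), both sleeves stand flat in their bays, and the arm is clear at about 31 s; the state's TCP reads 38 mm beyond the real fingertips, which cost two empty closes above the fin before I corrected for it.

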